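Load the glovebox transfer tray with the closed containers

TASK

Load the transfer tray for the antechamber: stand each of the four closed containers (the capped amber vial, the aluminium bottle, the lidded white jar and the yellow-lidded case) upright in the nest of the tray that is made for it, set down gently, not dropped. The open vial and the open jar still have to be filled and must not go through the vacuum, so leave them where they stand.

Things in the scene. Friction and masses are not known exactly. Their poses are not given: they have to be found in the camera images.
- vial: Closed sample vial: amber glass, paper label, black screw cap. Body diameter 28 mm up to 41 mm height, cap diameter 25 mm from 45 to 59 mm (top). About 40 g. Stands upright on the bench among the other vessels, centres at least 95 mm apart. Origin: centre of its underside, z up along its axis. Belongs in nest_vial.
- bottle: Closed small aluminium bottle with a red cap. Body diameter 40 mm up to 50 mm height, shoulder above it, cap diameter 25 mm from 58 to 76 mm (top). About 100 g. Stands upright on the bench among the other vessels, centres at least 95 mm apart. Origin: centre of its underside, z up. Belongs in nest_bottle.
- jar: Closed wide-mouth jar: white plastic, blue screw lid. Body diameter 56 mm, lid diameter 58 mm from 40 to 56 mm (top). About 90 g. Stands upright on the bench among the other vessels, centres at least 95 mm apart. Origin: centre of its underside, z up. Belongs in nest_jar.
- case: Closed square cell case: grey plastic 48 x 48 mm, yellow lid 50 x 50 mm from 26 to 40 mm height (top); two thin grey latches at +x and -x. About 80 g. Lies flat on the bench, yawed up to 0.6 rad, centres at least 95 mm from its neighbours. Origin: centre of its underside, z up, x and y square to its sides. Belongs in nest_case.
- nest_vial: Smallest round nest, black plastic: inner diameter 48 mm. Fixed. Origin: centre of its underside, z up; the floor on which the thing stands is 3 mm above the origin, the rim 16 mm above it; walls 3 mm. The nests stand in a square, in any arrangement, 94 mm between centres, on an aluminium tray 200 x 200 mm with a 12 mm rim, whose place and yaw vary; nest origins 3 mm above the bench.
- nest_bottle: Middle round nest, orange plastic: inner diameter 62 mm. Fixed. Origin: centre of its underside, z up; the floor on which the thing stands is 3 mm above the origin, the rim 16 mm above it; walls 3 mm. On the tray described under nest_vial.
- nest_jar: Largest round nest, white plastic: inner diameter 77 mm. Fixed. Origin: centre of its underside, z up; the floor on which the thing stands is 3 mm above the origin, the rim 16 mm above it; walls 3 mm. On the tray described under nest_vial.
- nest_case: Square nest, grey plastic: 70 x 70 mm inside, sides along its x and y (and the tray's sides). Fixed. Origin: centre of its underside, z up; the floor on which the thing stands is 3 mm above the origin, the rim 16 mm above it; walls 3 mm. On the tray described under nest_vial.
- open_vial: Look-alike: the same amber vial without cap and label, empty, open at the top; diameter 28 mm, mouth 23 mm, 56 mm high. Stands upright on the bench among the other vessels, centres at least 95 mm apart. Origin: centre of its underside, z up. Must stay where it stands. (Its black cap, 25 mm wide, and a blue jar lid, 58 mm wide, lie loose among the vessels: not part of the job.)
- open_jar: Look-alike: the same white jar without lid and label, empty, open at the top; diameter 56 mm, 52 mm high. Stands upright on the bench among the other vessels, centres at least 95 mm apart. Origin: centre of its underside, z up. Must stay where it stands.
Mind the look-alikes: they are no part of the job. There is more than one size of the case; the one meant has the size given above.

How it is judged:
At the end, for the whole second after the job is handed in: Each closed container stands at rest on the floor of its own nest, upright within 0.1 rad, its axis within 13 mm (vial), 14 mm (bottle, jar) or 17 mm (case) of the nest's centre; the open vial and open jar are within 20 mm of where they stood, upright within 0.15 rad (horizontal distance between vial and nest_vial below 0.013 m and z of vial in the frame of nest_vial between 0.0005 and 0.0065 m and angle between each of vial, bottle, jar, case's own z axis and vertical below 0.1 rad and linear speed of each of vial, bottle, jar, case below 0.02 m/s and horizontal distance between bottle and nest_bottle below 0.014 m and z of bottle in the frame of nest_bottle between 0.0005 and 0.0065 m and horizontal distance between jar and nest_jar below 0.014 m and z of jar in the frame of nest_jar between 0.0005 and 0.0065 m and horizontal distance between case and nest_case below 0.017 m and z of case in the frame of nest_case between 0.0005 and 0.0065 m and distance of each of open_vial, open_jar from where it was at the start of the episode below 0.02 m and angle between each of open_vial, open_jar's own z axis and vertical below 0.15 rad); the robot touches nothing.
It fails at once if an open vessel was moved more than 20 mm or tipped more than 0.3 rad (distance of any of open_vial, open_jar from where it was at the start of the episode above 0.02 m or angle between any of open_vial, open_jar's own z axis and vertical above 0.3 rad).
It fails at once if a container was dropped or slammed into its nest (over 0.5 m/s within 3 cm of the nest's underside) ((horizontal distance between vial and nest_vial below 0.03 m and z of vial in the frame of nest_vial below 0.03 m and linear speed of vial above 0.5 m/s) or (horizontal distance between bottle and nest_bottle below 0.03 m and z of bottle in the frame of nest_bottle below 0.03 m and linear speed of bottle above 0.5 m/s) or (horizontal distance between jar and nest_jar below 0.03 m and z of jar in the frame of nest_jar below 0.03 m and linear speed of jar above 0.5 m/s) or (horizontal distance between case and nest_case below 0.03 m and z of case in the frame of nest_case below 0.03 m and linear speed of case above 0.5 m/s)).
It also fails if it takes over 112 s, if anything falls off the work surface, if the arm or the gripper's body presses on something with over 40 N, if the wrist force passes 120 N, or if a joint passes its speed limit or range.

ROBOT

A 7-joint arm with a two-finger parallel gripper is mounted at the origin on the work surface. World frame = base frame: x ahead of the robot, y to its left, z up, the work surface at z = 0. Lengths are in m, angles in rad, forces in N, time in s.
With the tool pointing down it reaches from about 0.425 to 0.825 m from the base axis. Payload 3.6 kg.
Tool frame: the origin (TCP) lies at the centre of the arm's flange, where the gripper is bolted on; the fingertips stand 186 mm ahead of it and the grasp point (between the pads) lies 167 mm ahead of it; z points along the fingers, y is the line along which they close (so a half turn about z gives the same grasp; the last joint's range is limited). The gripper opens to 93 mm and grips with 3 to 60 N. Pads are 15 mm wide; open, the fingers measure 128 mm over their backs; the gripper's body (75 mm by 188 mm) begins 65 mm behind the grasp point.
Start: joints at [1.302, 0.615, -0.013, 1.423, 0.008, 1.103, -0.04], TCP at [0.156, -0.631, 0.405] pointing down, gripper open.
Joint ranges: [-3.12, 3.12], [-0.3, 2.06], [-1.34, 1.32], [0.26, 2.42], [-1.36, 4.5], [0.01, 1.98], [-2.84, 2.84]. Speed limits (rad/s): [2.79, 2.79, 3.14, 3.14, 3.14, 3.14, 3.14].

INTERFACE

Orientations are given as a 3x3 rotation matrix whose columns are the frame's x, y, z axes.
In Python, from bench import arm gives the robot as it stands.
- The arm moves only by the tool move_arm, never from a script. Its argument "steps" is a list of rows, each a list of 3 entries, a list of its own where there are three numbers: the opening, from -1 (shut) to 1 (fully open), then the shift along the tool's x, y, z normalised to -1 to 1, where 1 is 0.15 m, then the turn about the tool's z normalised to -1 to 1, where 1 is 45 degrees. In form: [[hand, [x, y, z], yaw], ...]. A call has 1 to 10 rows; each row is the pose to reach, as a shift and turn from the pose commanded when the call began, along the tool's axes at that moment; what a row does not reach only later rows make up. A row lasts 1/8 s, in which the tool goes at most 62.5 mm and 10.7 degrees, less where a joint would pass 70% of its speed; a pose out of reach is approached as far as the arm can. A call with a number of a shift or a turn outside -1 to 1 is refused whole. A call with a gripper value outside its range is refused whole. The fingers move at their own pace and stop on an object; "force" is the grip in N (left out, the last holds). Time passes only in rows, so rows that repeat a pose let the fingers close. It gives the time, the measured TCP pose, the force, the opening and the grip force at its end, in the units of the state.
- arm.get_state(): the state, without advancing time (a new reading comes with each control period).
- arm.read_camera(name): name is "scene" or "side" or "wrist"; returns (picture, depth): 480x640x3 uint8, red, green, blue; 480x640 float32, m along the optical axis (not along the pixel's ray), 0 where there is no reading.
- arm.calibration(name): a dict with "camera_matrix" (3x3 intrinsics, pixels), "k1" (the pictures are not rectified: a ray, as slopes to the right and down, at radius r is drawn at 1 + k1 r^2 times it, then the intrinsics apply), "rvec" (rotation vector, rad) and "tvec" (3), from world to camera coordinates, as OpenCV has them. Camera axes: x right, y down, z forward; pixel columns grow to the right and rows downward; lengths in m; the calibration is good to about 2 mm. A picture is of the moment at which its call begins: read the wrist's pose just before it. calibration takes no time and is no camera call; for the wrist camera it gives the pose at the moment of the call.
- arm.sign_off(): hands the job in; it is judged then, once.
The state is a dict: "time_s": time; "joints": joint angles; "joint_vel": joint speeds; "tau": joint torques, N m; "position": TCP position; "ee_rot": TCP orientation; "contact_force": force on the tool from outside, world axes, zero at the start; "moment": the same for the moment, N m; "finger_gap": finger opening in m; "grip_force": force on a finger pad.
Only numpy, scipy, OpenCV 4.12 (cv2) and the standard library are available. Lean on these libraries where they do the work, as an engineer would, in place of code of your own. Each camera call takes 0.05 s, during which the arm holds its last target. There are 200 camera calls.

## Working session

There is one attempt and no reset: what is moved stays moved. The work goes in short steps, Python scripts to look and compute and a tool call to move; the robot and the scene stay as the last step left them, time stands still between calls to the robot, and variables do not carry over. Pictures are saved under pics/ and viewed, at most 14 in all, crops included, and the job is handed in when it is done.

Besides the shell and the picture viewer there is one more tool, called by a JSON object that holds its "fn" and its "kwargs". move_arm: Moves the arm, as the interface text tells. Its arguments: {"type":"object","properties":{"steps":{"type":"array"},"force":{"type":"number"}},"required":["steps"]}

```bash
mkdir -p pics; ls
cat > h.py <<'E'
import numpy as np, cv2
from bench import arm
def cal(n):
    c=arm.calibration(n); R=cv2.Rodrigues(np.array(c["rvec"],float))[0]
    return np.array(c["camera_matrix"],float),float(c["k1"]),R,np.array(c["tvec"],float).ravel()
def rays(n,shape=(480,640),c=None):
    K,k1,R,t=c or cal(n); v,u=np.mgrid[:shape[0],:shape[1]]
    p=cv2.undistortPoints(np.stack([u,v],-1).reshape(-1,1,2).astype(float),K,np.array([k1,0,0,0,0.])).reshape(*shape,2)
    return np.dstack([p,np.ones(shape)])
def cloud(n,d,c=None):
    c=c or cal(n); K,k1,R,t=c
    return (rays(n,c=c)*d[...,None]-t)@R   # R^T (p-t)
def onplane(n,uv,z,c=None):
    K,k1,R,t=c or cal(n)
    p=cv2.undistortPoints(np.array(uv,float).reshape(-1,1,2),K,np.array([k1,0,0,0,0.])).reshape(-1,2)
    r=np.c_[p,np.ones(len(p))]@R; o=-R.T@t
    return o+r*((z-o[2])/r[:,2])[:,None]
E
python3 - <<'E'
from h import *
for n in ("scene","side","wrist"):
    c=cal(n); im,d=arm.read_camera(n); np.savez(f"{n}0.npz",im=im,d=d,K=c[0],k1=c[1],R=c[2],t=c[3])
    cv2.imwrite(f"pics/{n}0.png",im[...,::-1]); print(n,-c[2].T@c[3],c[2][2],c[0][0,0],c[1],(d>0).mean())
print(arm.get_state())
E
```

```text
pics
scene [1.04133713 0.90544636 0.87886187] [-0.368668   -0.69305944 -0.61947761] 582.8482168840706 0.045964288937808975 0.99578125
side [ 0.09390522 -0.55194096  0.55099531] [ 0.52270489  0.62096866 -0.58410403] 484.08607122224356 -0.0962773519601062 0.9869173177083334
wrist [ 0.23632809 -0.61204213  0.38182273] [-0.28624565 -0.0700112  -0.95559503] 346.8154490635815 -0.06872306929787808 0.995966796875
{'time_s': 0.15, 'joints': array([ 1.30248327,  0.61567943, -0.01259307,  1.42449022,  0.00812543,
        1.10339807, -0.04040432]), 'joint_vel': array([-1.94386126e-05, -2.90545768e-03,  1.49665488e-03, -4.51364630e-03,
        8.82833814e-04,  6.37574633e-04, -7.25135281e-04]), 'tau': array([ 1.31052813e-03, -4.59344745e+01,  2.09325836e-01, -1.65941191e+01,
       -6.11817674e-02,  1.81216362e-02,  1.53567694e-04]), 'position': array([ 0.15560095, -0.63086424,  0.40387192]), 'ee_rot': array([[ 9.70893020e-01,  2.39513012e-01, -5.11307113e-04],
       [ 2.39513552e-01, -9.70891248e-01,  1.85527872e-03],
       [-5.20602052e-05, -1.92374215e-03, -9.99998148e-01]]), 'contact_force': array([ 0.41318097, -0.1243202 ,  0.60844879]), 'moment': array([0.0125052 , 0.03173707, 0.00535508]), 'grip_force': 0.0, 'finger_gap': 0.0929660536946237}
```

View pics/scene0.png

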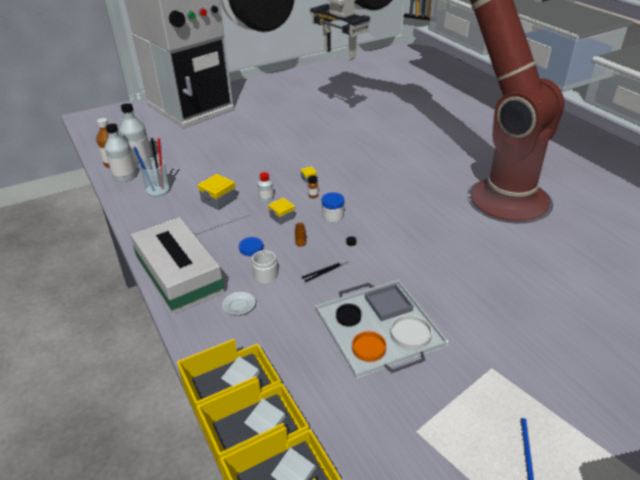

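View pics/side0.png

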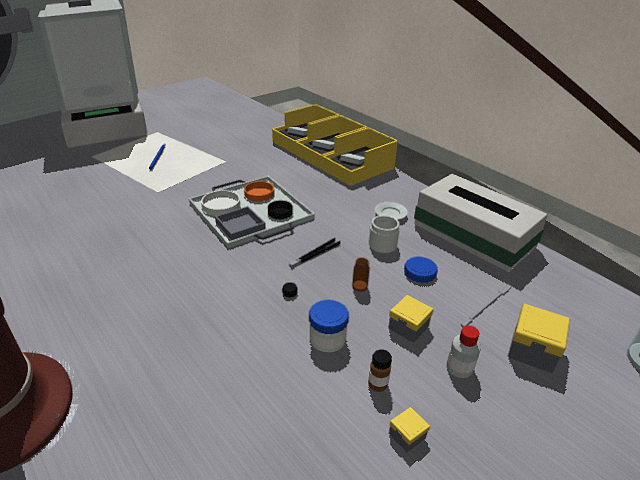

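The scene view shows the tray at (382,325) with nests black (348,315), orange (369,346), white (411,332) and grey (389,301). Possible confusions, by side-view pixel:
- **Vials:** capped (381,370), open (361,275).
- **Jars:** lidded (328,325), open (384,235), plus a loose lid (421,269).
- **Cases:** yellow lids at (411,312), (543,330) and (409,426). I'll measure these to choose by size.

The red-capped bottle is at (465,350).

```bash
cat > m.py <<'E'
from h import *
def load(n):
    z=np.load(f"{n}0.npz"); return z["im"],z["d"],(z["K"],float(z["k1"]),z["R"],z["t"])
side={"vial":(381,358,.059,.025),"bottle":(469,335,.076,.025),"jar":(328,316,.056,.058),"caseM":(411,312,.04,.05),"caseL":(543,328,0,0),"caseS":(409,426,0,0),"ovial":(361,268,.056,.028),"ojar":(384,225,.052,.056),
 "nw":(221,203,.019,.083),"no":(259,190,.019,.068),"nb":(280,210,.019,.054),"ng":(240,222,.019,.076),"lid":(421,267,.016,0),"cap":(290,288,.014,0)}
cl={}
for n in ("side","scene"):
    im,d,c=load(n); P=cloud(n,d,c); P[d==0]=np.nan; cl[n]=(im,P)
S=cl["side"][1]
for k,(u,v,h,w) in side.items():
    p=np.nanmedian(S[v-3:v+4,u-3:u+4].reshape(-1,3),0)
    out=[k,p.round(3)]
    for n in ("side","scene"):
        P=cl[n][1].reshape(-1,3); Q=P[np.hypot(P[:,0]-p[0],P[:,1]-p[1])<.055]
        Q=Q[Q[:,2]>.008]
        if len(Q)<5: continue
        zt=np.percentile(Q[:,2],97); T=Q[Q[:,2]>zt-.006]
        (cx,cy),(a,b),ang=cv2.minAreaRect(T[:,:2].astype(np.float32)*1000)
        out.append((n,round(zt,3),len(T),"c",round(cx,1),round(cy,1),"wh",round(a),round(b),round(ang)))
    print(*out)
E
python3 m.py
python3 - <<'E'
import cv2
a=cv2.imread("pics/side0.png")[210:460,270:590]; b=cv2.imread("pics/scene0.png")[150:400,190:470]
cv2.imwrite("pics/cropA.png",cv2.resize(a,None,fx=2.4,fy=2.4,interpolation=cv2.INTER_CUBIC)); cv2.imwrite("pics/cropB.png",cv2.resize(b,None,fx=2.4,fy=2.4,interpolation=cv2.INTER_CUBIC))
E
```

```text
vial [ 0.439 -0.281  0.058] ('side', np.float64(0.059), 246, 'c', 441.9, -279.3, 'wh', 25, 25, 4) ('scene', np.float64(0.061), 48, 'c', 444.0, -276.1, 'wh', 25, 22, 13)
bottle [ 0.55  -0.337  0.075] ('side', np.float64(0.077), 217, 'c', 556.9, -334.1, 'wh', 24, 23, 51) ('scene', np.float64(0.078), 49, 'c', 558.3, -328.5, 'wh', 26, 25, 28)
jar [ 0.437 -0.176  0.056] ('side', np.float64(0.058), 889, 'c', 443.3, -169.9, 'wh', 58, 57, 4) ('scene', np.float64(0.06), 243, 'c', 444.2, -166.7, 'wh', 59, 59, 14)
caseM [ 0.553 -0.235  0.04 ] ('side', np.float64(0.041), 782, 'c', 558.6, -231.3, 'wh', 53, 51, 10) ('scene', np.float64(0.044), 210, 'c', 561.9, -227.0, 'wh', 53, 52, 8)
caseL [ 0.664 -0.391  0.057] ('side', np.float64(0.058), 1628, 'c', 672.7, -387.2, 'wh', 74, 72, 23) ('scene', np.float64(0.06), 378, 'c', 674.2, -382.9, 'wh', 76, 74, 20)
caseS [ 0.409 -0.364  0.029] ('side', np.float64(0.03), 772, 'c', 412.1, -361.8, 'wh', 37, 37, 87) ('scene', np.float64(0.032), 100, 'c', 414.9, -359.5, 'wh', 43, 39, 86)
ovial [ 0.559 -0.117  0.048] ('side', np.float64(0.057), 89, 'c', 567.6, -110
[... 553 characters left out ...]
'c', 614.9, 261.6, 'wh', 71, 89, 85)
nb [0.598 0.17  0.007] ('side', np.float64(0.02), 145, 'c', 597.2, 171.6, 'wh', 60, 89, 25) ('scene', np.float64(0.021), 146, 'c', 597.4, 155.8, 'wh', 80, 69, 50)
ng [0.508 0.185 0.005] ('side', np.float64(0.02), 303, 'c', 503.1, 185.5, 'wh', 101, 78, 85) ('scene', np.float64(0.022), 295, 'c', 504.2, 186.2, 'wh', 101, 80, 88)
lid [ 0.675 -0.154  0.017] ('side', np.float64(0.018), 546, 'c', 679.2, -150.9, 'wh', 60, 58, 75) ('scene', np.float64(0.02), 282, 'c', 680.4, -148.7, 'wh', 56, 59, 19)
cap [ 0.46  -0.053  0.014] ('side', np.float64(0.016), 138, 'c', 460.7, -49.6, 'wh', 24, 24, 18) ('scene', np.float64(0.018), 46, 'c', 462.3, -45.0, 'wh', 22, 21, 78)
```

View pics/cropA.png

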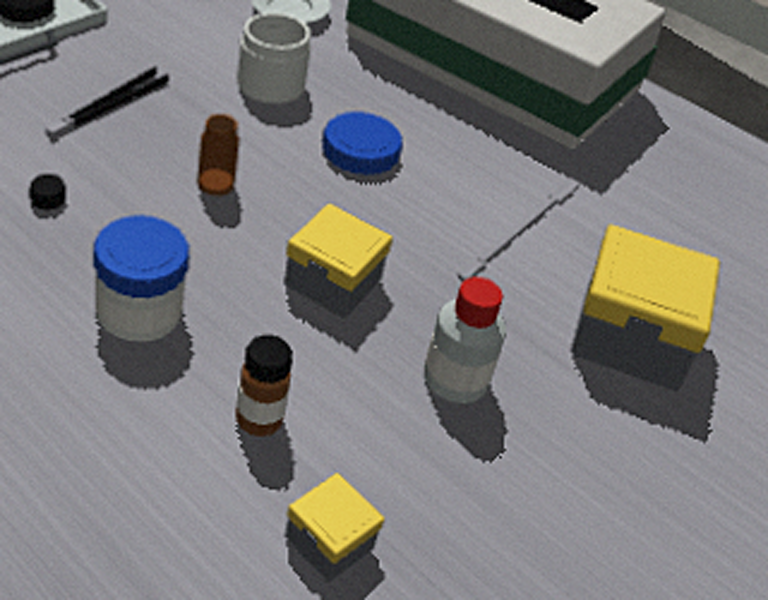

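View pics/cropB.png

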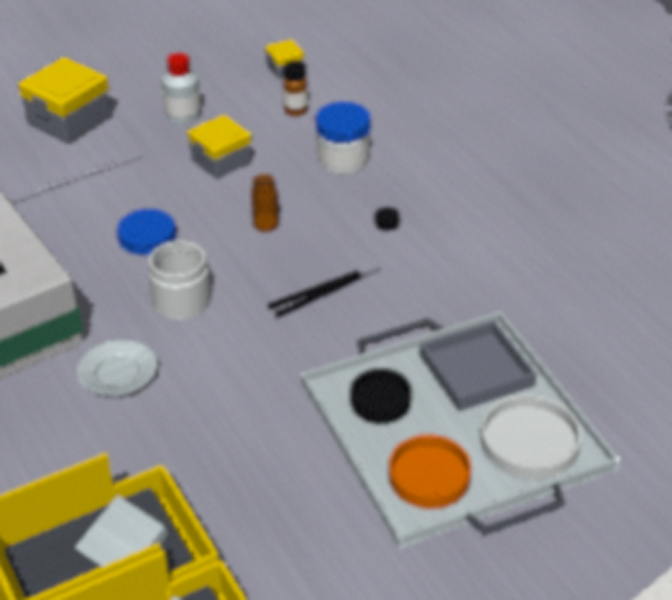

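The case meant is the middle one: its lid measures 51–53 mm and its top is at z 40 mm, at side pixel (411,312). The others measure 74 mm and 37 mm. The labelled, capped vial and the blue-lidded jar are also clear. Next I fit the tray.

```bash
cat > fit.py <<'E'
import contextlib,io
with contextlib.redirect_stdout(io.StringIO()): from m import *
from scipy.optimize import least_squares
# nest layout in tray frame (cyclic): grey(-,-) white(-,+) orange(+,+) black(+,-)
off={"g":(-47,-47),"w":(-47,47),"o":(47,47),"b":(47,-47)}; rad={"g":36.5,"w":40,"o":32.5,"b":25.5}
for n in ("side","scene"):
    P=cl[n][1].reshape(-1,3)*1000
    dz=0 if n=="side" else 2
    Q=P[(P[:,2]>16+dz)&(P[:,2]<24)&(np.hypot(P[:,0]-556,P[:,1]-222)<110)]
    def res(p):
        c,s=np.cos(p[2]),np.sin(p[2]); L=(Q[:,:2]-p[:2])@np.array([[c,-s],[s,c]])
        D=[np.abs(np.abs(L-off[k]).max(1) if k=="g" else np.linalg.norm(L-off[k],axis=1))-rad[k] for k in off] if 0 else \
          [(np.abs(L-off[k]).max(1) if k=="g" else np.linalg.norm(L-off[k],axis=1))-rad[k] for k in off]
        return np.abs(D).min(0)
    f=least_squares(res,[556,222,-.12],loss="soft_l1",f_scale=2)
    c,s=np.cos(f.x[2]),np.sin(f.x[2])
    print(n,len(Q),f.x.round(3),np.median(res(f.x)).round(2),{k:(f.x[:2]+np.array([[c,-s],[s,c]])@off[k]).round(1) for k in off})
E
python3 fit.py
```

```text
side 475 [ 5.53572e+02  2.17077e+02 -9.60000e-02] 1.11 {'g': array([502.3, 174.8]), 'w': array([511.3, 268.4]), 'o': array([604.9, 259.4]), 'b': array([595.9, 165.8])}
scene 562 [ 5.54386e+02  2.20510e+02 -9.50000e-02] 1.03 {'g': array([503.2, 178.2]), 'w': array([512. , 271.7]), 'o': array([605.6, 262.9]), 'b': array([596.7, 169.3])}
```

{"fn": "move_arm", "kwargs": {"steps": [[0.3,[0.5,-0.5,0],-0.31],[0.3,[1,-1,0],-0.31],[0.3,[1,-1,0],-0.31],[0.3,[1,-1,0],-0.31],[0.3,[1,-1,0],-0.31]]}}

```text
time_s: 0.78
position: [0.2667, -0.4479, 0.4049]
ee_rot: [[0.882, 0.471, 0.0], [0.471, -0.882, 0.001], [0.001, -0.0, -1.0]]
contact_force: [0.3, -0.9, -0.2]
finger_gap: 0.0606
grip_force: 0.0
```

{"fn": "move_arm", "kwargs": {"steps": [[0.3,[0.4,-0.2,0],0.23],[0.3,[0.8,-0.4,0],0.46],[0.3,[1,-0.45,0.2],0.624],[0.3,[1,-0.45,0.4],0.624],[0.3,[1,-0.45,0.4],0.624]]}}

```text
time_s: 1.4
position: [0.3657, -0.3208, 0.343]
ee_rot: [[1.0, -0.006, -0.005], [-0.006, -1.0, 0.002], [-0.005, -0.002, -1.0]]
contact_force: [-0.3, -0.9, 0.6]
finger_gap: 0.0601
grip_force: 0.0
```

```bash
cat > go.py <<'E'
import sys; from bench import arm; import numpy as np
s=arm.get_state(); p=s["position"]; R=np.array(s["ee_rot"])
x,y,zg,psi=map(float,sys.argv[1:5])   # target xy mm, grasp-point z mm, tool-x heading deg
d=np.array([x,y,zg+167])/1000-p; ps=np.degrees(np.arctan2(R[1,0],R[0,0]))
print("t",s["time_s"],"pos",p.round(4),"psi",ps.round(1),"shift",(R.T@d/.15).round(3),"yaw",round((ps-psi)/45,3),"gap",round(s["finger_gap"],4),"grip",round(s["grip_force"],1))
E
python3 go.py 443 -277.5 40 0
python3 - <<'E'
from h import *
c=cal("wrist"); im,d=arm.read_camera("wrist"); cv2.imwrite("pics/wrist1.png",im[...,::-1]); np.savez("wrist1.npz",im=im,d=d,K=c[0],k1=c[1],R=c[2],t=c[3])
P=cloud("wrist",d,c); P[d==0]=np.nan; P=P.reshape(-1,3)*1000
for k,p,h in (("vial",(443,-277.5),59),("jar",(444,-168),56),("case",(560,-229),40),("bottle",(557.5,-331),76),("caseS",(413,-360),30)):
    Q=P[(np.hypot(P[:,0]-p[0],P[:,1]-p[1])<48)&(np.abs(P[:,2]-h)<6)]
    if len(Q)>5: print(k,len(Q),np.median(Q[:,2]).round(1),cv2.minAreaRect(Q[:,:2].astype(np.float32)))
E
```

```text
t 1.4 pos [ 0.3657 -0.3208  0.343 ] psi -0.4 shift [ 0.518 -0.29   0.905] yaw -0.008 gap 0.0601 grip 0.0
vial 947 57.0 ((442.1700134277344, -280.3128356933594), (25.37320327758789, 25.427255630493164), 72.38224792480469)
jar 4461 54.2 ((442.6295166015625, -171.04632568359375), (58.63936233520508, 58.32748794555664), 17.85835838317871)
case 1124 38.0 ((536.9324951171875, -235.29148864746094), (51.105316162109375, 15.770639419555664), 87.76287078857422)
caseS 1810 27.1 ((412.80169677734375, -362.84527587890625), (36.258995056152344, 36.37593460083008), 86.57284545898438)
```

View pics/wrist1.png

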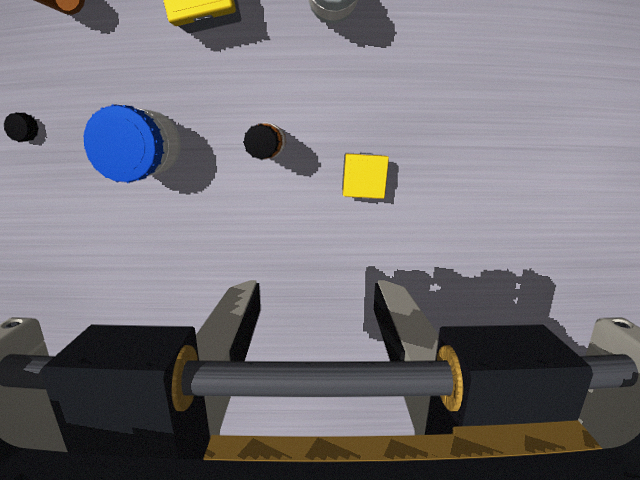

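Wrist view: vial cap at (263,140), blue-lidded jar at (122,143), small case at (366,176). Its positions agree with the side camera, so I'll use those and pick the vial.

{"fn": "move_arm", "kwargs": {"steps": [[0.3,[0.26,-0.14,0],0],[0.3,[0.51,-0.27,0.2],0],[0.3,[0.51,-0.27,0.45],0],[0.3,[0.51,-0.27,0.65],0],[0.3,[0.51,-0.27,0.8],0],[0.3,[0.51,-0.27,0.9],0],[0.3,[0.51,-0.27,0.905],0],[-0.6,[0.51,-0.27,0.905],0],[-0.6,[0.51,-0.27,0.905],0],[-0.6,[0.51,-0.27,0.905],0]], "force": 15}}

```text
time_s: 2.7
position: [0.4434, -0.2798, 0.2097]
ee_rot: [[1.0, -0.005, 0.001], [-0.005, -1.0, -0.001], [0.001, 0.001, -1.0]]
contact_force: [-0.4, -0.5, 1.0]
finger_gap: 0.0353
grip_force: 0.0
```

{"fn": "move_arm", "kwargs": {"steps": [[-0.6,[0,0,0],0],[-0.6,[0,0,0],0],[-0.6,[0,0,0],0]]}}

```text
time_s: 3.08
position: [0.4434, -0.2797, 0.2094]
ee_rot: [[1.0, -0.005, 0.001], [-0.005, -1.0, -0.0], [0.001, 0.0, -1.0]]
contact_force: [-0.8, 0.3, 3.8]
finger_gap: 0.0272
grip_force: 15.0
```

```bash
python3 go.py 442 -280 160 0
```

```text
t 3.075 pos [ 0.4434 -0.2797  0.2094] psi -0.3 shift [-0.009  0.002 -0.784] yaw -0.006 gap 0.0272 grip 15.0
```

{"fn": "move_arm", "kwargs": {"steps": [[-0.6,[0,0,-0.1],0],[-0.6,[0,0,-0.35],0],[-0.6,[0,0,-0.65],0],[-0.6,[0.1,-0.2,-0.8],0],[-0.6,[0.25,-0.5,-0.8],0],[-0.6,[0.4,-0.8,-0.8],0],[-0.6,[0.5,-1,-0.8],0],[-0.6,[0.5,-1,-0.8],0]]}}

```text
time_s: 4.08
position: [0.5199, -0.1267, 0.3296]
ee_rot: [[1.0, 0.002, 0.001], [0.002, -1.0, 0.002], [0.001, -0.002, -1.0]]
contact_force: [-0.1, -0.1, -0.3]
finger_gap: 0.0272
grip_force: 15.0
```

{"fn": "move_arm", "kwargs": {"steps": [[-0.6,[0.1,-0.3,0],0],[-0.6,[0.25,-0.65,0],0],[-0.6,[0.4,-1,0],0],[-0.6,[0.5,-1,0],0],[-0.6,[0.5,-1,0],0]]}}

```text
time_s: 4.7
position: [0.595, 0.0181, 0.3291]
ee_rot: [[1.0, -0.006, 0.0], [-0.006, -1.0, -0.002], [0.0, 0.002, -1.0]]
contact_force: [-1.0, -0.2, -1.0]
finger_gap: 0.0272
grip_force: 15.0
```

```bash
python3 go.py 596 166 160 0
```

```text
t 4.7 pos [0.595  0.0181 0.3291] psi -0.4 shift [ 0.001 -0.986  0.012] yaw -0.008 gap 0.0272 grip 15.0
```

{"fn": "move_arm", "kwargs": {"steps": [[-0.6,[0,-0.35,0],0],[-0.6,[0,-0.7,0],0],[-0.6,[0,-0.99,0],0],[-0.6,[0,-0.99,0],0],[-0.6,[0,-0.99,0],0]]}}

```text
time_s: 5.32
position: [0.5954, 0.1651, 0.3291]
ee_rot: [[1.0, -0.008, -0.001], [-0.008, -1.0, -0.003], [-0.001, 0.003, -1.0]]
contact_force: [-0.1, 0.0, -0.1]
finger_gap: 0.0276
grip_force: 15.0
```

```bash
python3 go.py 596 166 50 0
python3 - <<'E'
from h import *
c=cal("wrist"); im,d=arm.read_camera("wrist"); cv2.imwrite("pics/wrist2.png",im[...,::-1])
im2,d2=arm.read_camera("side"); cv2.imwrite("pics/side2.png",im2[100:300,150:400,::-1].repeat(3,0).repeat(3,1))
P=cloud("wrist",d,c); P[d==0]=np.nan; P=P.reshape(-1,3)*1000
from scipy.optimize import least_squares
off={"g":(-47,-47),"w":(-47,47),"o":(47,47),"b":(47,-47)}; rad={"g":36.5,"w":40,"o":32.5,"b":25.5}
Q=P[(P[:,2]>14.5)&(P[:,2]<24)&(np.hypot(P[:,0]-556,P[:,1]-220)<110)]
def res(p):
    c,s=np.cos(p[2]),np.sin(p[2]); L=(Q[:,:2]-p[:2])@np.array([[c,-s],[s,c]])
    return np.abs([(np.abs(L-off[k]).max(1) if k=="g" else np.linalg.norm(L-off[k],axis=1))-rad[k] for k in off]).min(0)
f=least_squares(res,[554,218,-.1],loss="soft_l1",f_scale=2)
c,s=np.cos(f.x[2]),np.sin(f.x[2])
print(len(Q),f.x.round(3),np.median(res(f.x)).round(2),{k:(f.x[:2]+np.array([[c,-s],[s,c]])@off[k]).round(1) for k in off})
E
```

```text
t 5.325 pos [0.5954 0.1651 0.3291] psi -0.5 shift [ 0.005 -0.008  0.747] yaw -0.011 gap 0.0276 grip 15.0
2110 [ 5.53942e+02  2.16581e+02 -9.50000e-02] 0.82 {'g': array([502.7, 174.2]), 'w': array([511.6, 267.8]), 'o': array([605.2, 258.9]), 'b': array([596.3, 165.3])}
```

View pics/wrist2.png

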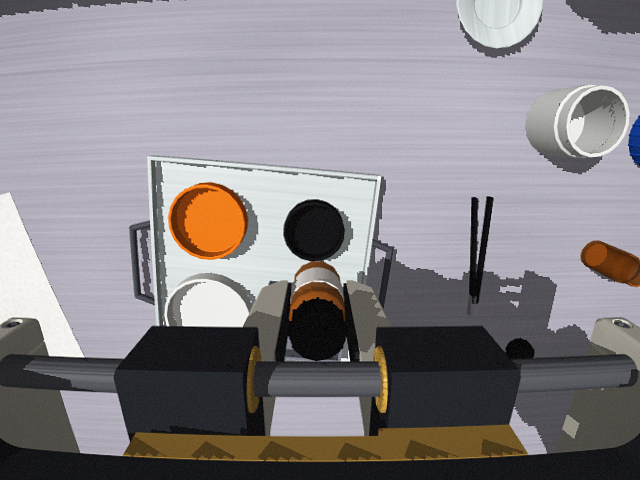

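Wrist view: the vial is held upright at (317,320) and the black nest is at (314,230). The wrist fit confirms the nests within 1 mm, so I lower it.

{"fn": "move_arm", "kwargs": {"steps": [[-0.6,[0.005,0,0.2],0],[-0.6,[0.005,0,0.4],0],[-0.6,[0.005,0,0.55],0],[-0.6,[0.005,0,0.64],0],[-0.6,[0.005,0,0.69],0],[-0.6,[0.005,0,0.72],0],[-0.6,[0.005,0,0.74],0],[-0.6,[0.005,0,0.75],0],[-0.6,[0.005,0,0.755],0],[-0.6,[0.005,0,0.755],0]]}}

```text
time_s: 6.68
position: [0.5962, 0.1681, 0.216]
ee_rot: [[1.0, -0.005, 0.0], [-0.005, -1.0, 0.0], [0.0, -0.0, -1.0]]
contact_force: [0.1, -0.3, -0.9]
finger_gap: 0.0271
grip_force: 15.0
```

```bash
python3 go.py 596 166 48 0
```

```text
t 6.675 pos [0.5962 0.1681 0.216 ] psi -0.3 shift [-0.001  0.014  0.006] yaw -0.006 gap 0.0271 grip 15.0
```

{"fn": "move_arm", "kwargs": {"steps": [[-0.6,[0,0.01,0.006],0],[-0.35,[0,0.01,0.006],0],[-0.2,[0,0.01,0.006],0],[0.1,[0,0.01,0.006],0],[0.2,[0,0.01,0.006],0],[0.2,[0,0.01,0.006],0],[0.2,[0,0.01,0],0],[0.2,[0,0.01,-0.2],0],[0.2,[0,0.01,-0.5],0],[0.2,[0,0.01,-0.8],0]]}}

```text
time_s: 7.92
position: [0.596, 0.1666, 0.3369]
ee_rot: [[1.0, -0.005, -0.001], [-0.005, -1.0, -0.0], [-0.001, 0.0, -1.0]]
contact_force: [0.8, 0.3, 0.0]
finger_gap: 0.0559
grip_force: 0.0
```

{"fn": "move_arm", "kwargs": {"steps": [[0.5,[-0.1,0.35,-0.05],0],[0.5,[-0.15,0.7,-0.05],0],[0.5,[-0.2,1,-0.05],0],[0.5,[-0.2,1,-0.05],0]]}}

```text
time_s: 8.43
position: [0.5648, 0.0114, 0.3436]
ee_rot: [[1.0, -0.014, -0.0], [-0.014, -1.0, -0.003], [-0.0, 0.003, -1.0]]
contact_force: [0.0, 0.2, 0.4]
finger_gap: 0.0699
grip_force: 0.0
```

```bash
python3 go.py 557 -333.5 160 0
python3 - <<'E'
from h import *
im2,d2=arm.read_camera("side"); cv2.imwrite("pics/side3.png",cv2.resize(im2[150:270,160:340,::-1],None,fx=3,fy=3))
P=cloud("side",d2).reshape(-1,3)*1000; Q=P[(np.hypot(P[:,0]-596,P[:,1]-166)<40)&(P[:,2]>58)]; print(len(Q),Q[:,2].max(),cv2.minAreaRect(Q[:,:2].astype(np.float32)))
E
```

```text
t 8.425 pos [0.5648 0.0114 0.3436] psi -0.8 shift [-0.02   2.299  0.119] yaw -0.017 gap 0.0699 grip 0.0
83 65.66335676486237 ((595.302001953125, 166.12374877929688), (24.697542190551758, 24.493345260620117), 79.59942626953125)
```

View pics/side3.png

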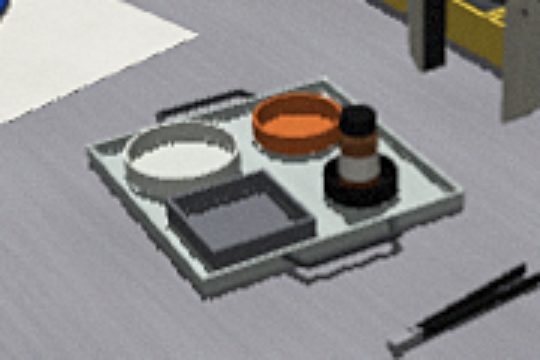

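The vial (crop pixel 358,150) stands upright in the black nest, about 1 mm off centre. The bottle is next.

{"fn": "move_arm", "kwargs": {"steps": [[0.5,[0,0.35,0],0],[0.5,[0,0.7,0],0],[0.5,[0,1,0],0],[0.5,[0,1,0],0]]}}

```text
time_s: 8.98
position: [0.5646, -0.1368, 0.3432]
ee_rot: [[1.0, -0.011, 0.0], [-0.011, -1.0, -0.002], [0.0, 0.002, -1.0]]
contact_force: [-0.6, -0.7, 0.6]
finger_gap: 0.0696
grip_force: 0.0
```

{"fn": "move_arm", "kwargs": {"steps": [[0.5,[-0.01,0.35,0],0],[0.5,[-0.02,0.7,0],0],[0.5,[-0.03,1,0],0],[0.5,[-0.03,1,0],0],[0.5,[-0.03,1,0],0]]}}

```text
time_s: 9.6
position: [0.5607, -0.2805, 0.343]
ee_rot: [[1.0, -0.001, 0.0], [-0.001, -1.0, 0.003], [0.0, -0.003, -1.0]]
contact_force: [0.9, 1.4, 0.6]
finger_gap: 0.0698
grip_force: 0.0
```

```bash
python3 go.py 557 -333.5 40 0
python3 - <<'E'
from h import *
c=cal("wrist"); im,d=arm.read_camera("wrist")
P=cloud("wrist",d,c); P[d==0]=np.nan; P=P.reshape(-1,3)*1000
for k,p,h in (("case",(558,-231),40),("bottle",(557.5,-333),76)):
    Q=P[(np.hypot(P[:,0]-p[0],P[:,1]-p[1])<48)&(np.abs(P[:,2]-h)<7)]
    if len(Q)>5: print(k,len(Q),np.median(Q[:,2]).round(1),cv2.minAreaRect(Q[:,:2].astype(np.float32)))
E
```

```text
t 9.6 pos [ 0.5607 -0.2805  0.343 ] psi -0.1 shift [-0.024  0.356  0.906] yaw -0.002 gap 0.0698 grip 0.0
case 3249 38.3 ((559.2452392578125, -232.19679260253906), (52.850624084472656, 49.843223571777344), 10.022643089294434)
bottle 825 74.0 ((556.9959106445312, -335.53558349609375), (24.83757972717285, 24.096025466918945), 73.7680435180664)
```

{"fn": "move_arm", "kwargs": {"steps": [[0.5,[-0.02,0.2,0.2],0],[0.5,[-0.024,0.355,0.3],0],[0.5,[-0.024,0.355,0.3],0],[0.5,[-0.024,0.355,0.3],0],[0.5,[-0.024,0.355,0.3],0]]}}

```text
time_s: 10.28
position: [0.5565, -0.335, 0.2993]
ee_rot: [[1.0, -0.003, 0.002], [-0.003, -1.0, 0.001], [0.002, -0.001, -1.0]]
contact_force: [1.2, 0.2, 0.5]
finger_gap: 0.0697
grip_force: 0.0
```

```bash
python3 go.py 557 -334.7 40 0
```

```text
t 10.275 pos [ 0.5565 -0.335   0.2993] psi -0.2 shift [ 0.002 -0.002  0.616] yaw -0.003 gap 0.0697 grip 0.0
```

{"fn": "move_arm", "kwargs": {"steps": [[0.5,[0,0,0.2],0],[0.5,[0,0,0.4],0],[0.5,[0,0,0.55],0],[0.5,[0,0,0.615],0],[0.5,[0,0,0.615],0],[-0.4,[0,0,0.615],0],[-0.4,[0,0,0.615],0],[-0.4,[0,0,0.615],0],[-0.4,[0,0,0.615],0],[-0.4,[0,0,0.615],0]], "force": 20}}

```text
time_s: 11.52
position: [0.5558, -0.3362, 0.2066]
ee_rot: [[1.0, -0.005, 0.0], [-0.005, -1.0, 0.001], [0.0, -0.001, -1.0]]
contact_force: [-1.2, 2.3, 4.0]
finger_gap: 0.0389
grip_force: 20.0
```

```bash
python3 go.py 557 -334.7 160 0
```

```text
t 11.525 pos [ 0.5558 -0.3362  0.2066] psi -0.3 shift [ 0.008 -0.01  -0.803] yaw -0.006 gap 0.0389 grip 20.0
```

{"fn": "move_arm", "kwargs": {"steps": [[-0.4,[0,0,-0.1],0],[-0.4,[0,0,-0.35],0],[-0.4,[0,0,-0.65],0],[-0.4,[0,-0.2,-0.85],0],[-0.4,[0,-0.5,-0.85],0],[-0.4,[0,-0.8,-0.85],0],[-0.4,[0,-1,-0.85],0],[-0.4,[0,-1,-0.85],0]]}}

```text
time_s: 12.52
position: [0.5568, -0.1832, 0.3342]
ee_rot: [[1.0, 0.001, 0.001], [0.001, -1.0, 0.002], [0.001, -0.002, -1.0]]
contact_force: [0.2, -0.4, -0.6]
finger_gap: 0.0395
grip_force: 20.0
```

{"fn": "move_arm", "kwargs": {"steps": [[-0.4,[0.05,-0.3,0],0],[-0.4,[0.1,-0.65,0],0],[-0.4,[0.15,-1,0],0],[-0.4,[0.15,-1,0],0]]}}

```text
time_s: 13.02
position: [0.5804, -0.0318, 0.3339]
ee_rot: [[1.0, 0.004, 0.001], [0.004, -1.0, 0.003], [0.002, -0.003, -1.0]]
contact_force: [-0.6, -0.9, -1.8]
finger_gap: 0.0396
grip_force: 20.0
```

{"fn": "move_arm", "kwargs": {"steps": [[-0.4,[0.05,-0.3,0],0],[-0.4,[0.1,-0.65,0],0],[-0.4,[0.15,-1,0],0],[-0.4,[0.15,-1,0],0],[-0.4,[0.15,-1,0],0]]}}

```text
time_s: 13.65
position: [0.6033, 0.1106, 0.3335]
ee_rot: [[1.0, -0.008, 0.0], [-0.008, -1.0, -0.003], [0.0, 0.003, -1.0]]
contact_force: [0.9, -1.0, -0.6]
finger_gap: 0.0395
grip_force: 20.0
```

```bash
python3 go.py 605.2 259.5 160 0
```

```text
t 13.65 pos [0.6033 0.1106 0.3335] psi -0.4 shift [ 0.005 -0.993  0.041] yaw -0.01 gap 0.0395 grip 20.0
```

{"fn": "move_arm", "kwargs": {"steps": [[-0.4,[0.01,-0.35,0],0],[-0.4,[0.01,-0.7,0],0],[-0.4,[0.01,-0.98,0],0],[-0.4,[0.01,-0.98,0],0],[-0.4,[0.01,-0.98,0.15],0],[-0.4,[0.01,-0.98,0.3],0],[-0.4,[0.01,-0.98,0.3],0]]}}

```text
time_s: 14.52
position: [0.6055, 0.2561, 0.2868]
ee_rot: [[1.0, -0.01, -0.004], [-0.01, -1.0, -0.005], [-0.004, 0.005, -1.0]]
contact_force: [-0.2, 0.5, -1.1]
finger_gap: 0.0399
grip_force: 20.0
```

```bash
python3 go.py 605.2 259.5 46 0
```

```text
t 14.525 pos [0.6055 0.2561 0.2868] psi -0.6 shift [-0.    -0.025  0.492] yaw -0.013 gap 0.0399 grip 20.0
```

{"fn": "move_arm", "kwargs": {"steps": [[-0.4,[0,-0.015,0.15],0],[-0.4,[0,-0.015,0.29],0],[-0.4,[0,-0.015,0.38],0],[-0.4,[0,-0.015,0.43],0],[-0.4,[0,-0.015,0.46],0],[-0.4,[0,-0.015,0.475],0],[-0.4,[0,-0.015,0.485],0],[-0.4,[0,-0.015,0.485],0]]}}

```text
time_s: 15.52
position: [0.605, 0.2626, 0.216]
ee_rot: [[1.0, -0.005, 0.0], [-0.005, -1.0, 0.0], [0.0, -0.0, -1.0]]
contact_force: [0.2, -0.3, -0.5]
finger_gap: 0.0393
grip_force: 20.0
```

```bash
python3 go.py 605.2 259.5 45.5 0
```

```text
t 15.525 pos [0.605  0.2626 0.216 ] psi -0.3 shift [0.001 0.021 0.023] yaw -0.006 gap 0.0393 grip 20.0
```

{"fn": "move_arm", "kwargs": {"steps": [[-0.4,[0,0.02,0.015],0],[-0.4,[0,0.02,0.022],0],[-0.4,[0,0.02,0.022],0],[-0.1,[0,0.02,0.022],0],[0.2,[0,0.02,0.022],0],[0.3,[0,0.02,0.022],0],[0.3,[0,0.02,0.022],0],[0.3,[0,0.02,-0.2],0],[0.3,[0,0.02,-0.5],0],[0.3,[0,0.02,-0.8],0]]}}

```text
time_s: 16.77
position: [0.6049, 0.2595, 0.3369]
ee_rot: [[1.0, -0.005, -0.0], [-0.005, -1.0, -0.0], [-0.0, 0.0, -1.0]]
contact_force: [1.1, 0.3, -0.2]
finger_gap: 0.0605
grip_force: 0.0
```

{"fn": "move_arm", "kwargs": {"steps": [[0.6,[-0.2,0.35,-0.1],0],[0.9,[-0.4,0.7,-0.1],0],[0.9,[-0.6,1,-0.1],0],[0.9,[-0.6,1,-0.1],0]]}}

```text
time_s: 17.27
position: [0.5123, 0.1055, 0.3511]
ee_rot: [[1.0, -0.012, -0.002], [-0.012, -1.0, -0.003], [-0.002, 0.003, -1.0]]
contact_force: [0.5, 0.8, -0.2]
finger_gap: 0.0879
grip_force: 0.0
```

```bash
python3 go.py 443 -171 160 0
python3 - <<'E'
from h import *
im2,d2=arm.read_camera("side"); P=cloud("side",d2).reshape(-1,3)*1000
for p,h in (((596,166),58),((605,260),75)):
    Q=P[(np.hypot(P[:,0]-p[0],P[:,1]-p[1])<40)&(P[:,2]>h)]; print(len(Q),Q[:,2].max(),cv2.minAreaRect(Q[:,:2].astype(np.float32)))
E
```

```text
t 17.275 pos [0.5123 0.1055 0.3511] psi -0.7 shift [-0.44   1.848  0.167] yaw -0.015 gap 0.0879 grip 0.0
84 65.92354701949267 ((594.3441772460938, 164.83502197265625), (24.506027221679688, 22.75691795349121), 28.84830093383789)
72 82.60603730322123 ((605.31298828125, 256.108642578125), (23.732044219970703, 23.8450927734375), 52.098331451416016)
```

{"fn": "move_arm", "kwargs": {"steps": [[0.95,[-0.1,0.35,0],0],[0.95,[-0.25,0.7,0],0],[0.95,[-0.4,1,0],0],[0.95,[-0.44,1,0],0]]}}

```text
time_s: 17.82
position: [0.4473, -0.0423, 0.3509]
ee_rot: [[1.0, -0.011, 0.0], [-0.011, -1.0, -0.001], [0.0, 0.001, -1.0]]
contact_force: [0.4, 0.6, -0.9]
finger_gap: 0.0905
grip_force: 0.0
```

{"fn": "move_arm", "kwargs": {"steps": [[0.95,[0,0.35,0],0],[0.95,[0,0.7,0],0],[0.95,[0,0.84,0.2],0],[0.95,[0,0.84,0.3],0],[0.95,[0,0.84,0.3],0],[0.95,[0,0.84,0.3],0]]}}

```text
time_s: 18.58
position: [0.4482, -0.1644, 0.3062]
ee_rot: [[1.0, -0.002, 0.002], [-0.002, -1.0, 0.0], [0.002, -0.0, -1.0]]
contact_force: [0.9, 0.9, -0.2]
finger_gap: 0.0907
grip_force: 0.0
```

```bash
python3 go.py 443 -171 46 0
```

```text
t 18.575 pos [ 0.4482 -0.1644  0.3062] psi -0.1 shift [-0.036  0.044  0.621] yaw -0.002 gap 0.0907 grip 0.0
```

{"fn": "move_arm", "kwargs": {"steps": [[0.95,[-0.035,0.044,0.1],0],[0.95,[-0.035,0.044,0.25],0],[0.95,[-0.035,0.044,0.4],0],[0.95,[-0.035,0.044,0.53],0],[0.95,[-0.035,0.044,0.61],0],[0.95,[-0.035,0.044,0.615],0],[0,[-0.035,0.044,0.615],0],[0,[-0.035,0.044,0.615],0],[0,[-0.035,0.044,0.615],0],[0,[-0.035,0.044,0.615],0]], "force": 20}}

```text
time_s: 19.82
position: [0.4417, -0.1721, 0.2139]
ee_rot: [[1.0, -0.005, 0.0], [-0.005, -1.0, 0.0], [0.0, -0.0, -1.0]]
contact_force: [0.6, 0.9, 4.0]
finger_gap: 0.0573
grip_force: 20.0
```

{"fn": "move_arm", "kwargs": {"steps": [[0,[0,0,0],0],[0,[0,0,0],0]]}}

```text
time_s: 20.08
position: [0.4417, -0.1721, 0.2138]
ee_rot: [[1.0, -0.005, 0.0], [-0.005, -1.0, 0.0], [0.0, -0.0, -1.0]]
contact_force: [-0.7, 0.7, 5.4]
finger_gap: 0.0577
grip_force: 20.0
```

```bash
python3 go.py 443 -171 160 0
```

```text
t 20.075 pos [ 0.4417 -0.1721  0.2138] psi -0.3 shift [ 0.009 -0.008 -0.754] yaw -0.006 gap 0.0577 grip 20.0
```

{"fn": "move_arm", "kwargs": {"steps": [[0,[0,0,-0.1],0],[0,[0,0,-0.35],0],[0,[0,0,-0.65],0],[0,[0,-0.2,-0.85],0],[0,[0,-0.5,-0.85],0],[0,[0.05,-0.8,-0.85],0],[0,[0.1,-1,-0.85],0],[0,[0.1,-1,-0.85],0]]}}

```text
time_s: 21.08
position: [0.4576, -0.0201, 0.3415]
ee_rot: [[1.0, 0.001, 0.001], [0.001, -1.0, 0.001], [0.001, -0.001, -1.0]]
contact_force: [0.7, -0.6, -0.3]
finger_gap: 0.0574
grip_force: 20.0
```

{"fn": "move_arm", "kwargs": {"steps": [[0,[0.05,-0.3,0],0],[0,[0.1,-0.65,0],0],[0,[0.2,-1,0],0],[0,[0.2,-1,0],0],[0,[0.2,-1,0],0]]}}

```text
time_s: 21.7
position: [0.488, 0.1256, 0.341]
ee_rot: [[1.0, -0.007, -0.001], [-0.007, -1.0, -0.002], [-0.001, 0.002, -1.0]]
contact_force: [0.6, 0.7, -1.0]
finger_gap: 0.0573
grip_force: 20.0
```

```bash
python3 go.py 511.6 268 120 0
```

```text
t 21.7 pos [0.488  0.1256 0.341 ] psi -0.4 shift [ 0.151 -0.951  0.358] yaw -0.009 gap 0.0573 grip 20.0
```

{"fn": "move_arm", "kwargs": {"steps": [[0,[0.05,-0.35,0],0],[0,[0.1,-0.7,0],0],[0,[0.15,-0.94,0],0],[0,[0.15,-0.94,0.15],0],[0,[0.15,-0.94,0.35],0],[0,[0.15,-0.94,0.35],0],[0,[0.15,-0.94,0.35],0]]}}

```text
time_s: 22.58
position: [0.5121, 0.2669, 0.2895]
ee_rot: [[1.0, -0.007, 0.001], [-0.007, -1.0, -0.0], [0.001, 0.0, -1.0]]
contact_force: [0.3, -0.2, -1.6]
finger_gap: 0.0571
grip_force: 20.0
```

```bash
python3 go.py 511.6 268 53 0
```

```text
t 22.575 pos [0.5121 0.2669 0.2895] psi -0.4 shift [-0.004 -0.007  0.463] yaw -0.009 gap 0.0571 grip 20.0
```

{"fn": "move_arm", "kwargs": {"steps": [[0,[0,0,0.15],0],[0,[0,0,0.27],0],[0,[0,0,0.35],0],[0,[0,0,0.4],0],[0,[0,0,0.43],0],[0,[0,0,0.45],0],[0,[0,0,0.455],0],[0,[0,0,0.455],0],[0,[0,0,0.455],0]]}}

```text
time_s: 23.7
position: [0.5113, 0.2685, 0.2205]
ee_rot: [[1.0, -0.005, 0.0], [-0.005, -1.0, 0.0], [0.0, -0.0, -1.0]]
contact_force: [0.5, -1.0, -1.6]
finger_gap: 0.0575
grip_force: 20.0
```

```bash
python3 go.py 511.6 268 52.6 0
```

```text
t 23.7 pos [0.5113 0.2685 0.2205] psi -0.3 shift [0.002 0.003 0.006] yaw -0.006 gap 0.0575 grip 20.0
```

{"fn": "move_arm", "kwargs": {"steps": [[0,[0,0,0.006],0],[0,[0,0,0.006],0],[0.35,[0,0,0.006],0],[0.55,[0,0,0.006],0],[0.65,[0,0,0.006],0],[0.65,[0,0,0.006],0],[0.65,[0,0,-0.15],0],[0.65,[0,0,-0.4],0],[0.65,[0,0,-0.7],0],[0.65,[0,0,-0.8],0]]}}

```text
time_s: 24.95
position: [0.5118, 0.2686, 0.343]
ee_rot: [[1.0, -0.005, 0.005], [-0.005, -1.0, 0.003], [0.005, -0.003, -1.0]]
contact_force: [1.0, -0.6, -0.3]
finger_gap: 0.0765
grip_force: 0.0
```

{"fn": "move_arm", "kwargs": {"steps": [[0.75,[0.1,0.35,0],0],[0.75,[0.2,0.7,0],-0.1],[0.75,[0.3,1,0],-0.2],[0.75,[0.3,1,0],-0.23],[0.75,[0.3,1,0],-0.23]]}}

```text
time_s: 25.58
position: [0.5551, 0.1189, 0.3395]
ee_rot: [[0.985, 0.175, -0.002], [0.175, -0.985, 0.001], [-0.002, -0.001, -1.0]]
contact_force: [-0.5, 0.4, 0.2]
finger_gap: 0.0816
grip_force: 0.0
```

```bash
python3 go.py 559 -232 160 10
python3 - <<'E'
from h import *
im2,d2=arm.read_camera("side"); P=cloud("side",d2).reshape(-1,3)*1000
for p,h in (((596,166),58),((605,260),75),((511,268),55)):
    Q=P[(np.hypot(P[:,0]-p[0],P[:,1]-p[1])<40)&(P[:,2]>h)]; print(len(Q),Q[:,2].max(),cv2.minAreaRect(Q[:,:2].astype(np.float32)))
E
```

```text
t 25.575 pos [0.5551 0.1189 0.3395] psi 10.1 shift [-0.384  2.308  0.081] yaw 0.002 gap 0.0816 grip 0.0
120 245.99646131719138 ((583.0757446289062, 160.63526916503906), (51.026798248291016, 23.62781524658203), 17.828414916992188)
72 82.69185851350602 ((604.431884765625, 255.66790771484375), (22.48309898376465, 23.334352493286133), 36.96113586425781)
356 63.77590557515241 ((511.61175537109375, 266.6654968261719), (58.173240661621094, 58.43054962158203), 34.356849670410156)
```

{"fn": "move_arm", "kwargs": {"steps": [[0.75,[-0.07,0.35,0],0],[0.75,[-0.14,0.7,0],0],[0.75,[-0.2,1,0],0],[0.75,[-0.2,1,0],0]]}}

```text
time_s: 26.12
position: [0.5519, -0.0377, 0.3401]
ee_rot: [[0.986, 0.169, -0.001], [0.169, -0.986, -0.002], [-0.001, 0.002, -1.0]]
contact_force: [-0.1, 0.7, 0.4]
finger_gap: 0.0814
grip_force: 0.0
```

{"fn": "move_arm", "kwargs": {"steps": [[0.75,[-0.07,0.35,0],0],[0.75,[-0.14,0.7,0],0],[0.75,[-0.18,0.8,0],0],[0.75,[-0.18,0.8,0],0],[0.75,[-0.18,0.8,0],0],[0.75,[-0.18,0.8,0],0]]}}

```text
time_s: 26.88
position: [0.5472, -0.1551, 0.3403]
ee_rot: [[0.984, 0.179, 0.0], [0.179, -0.984, 0.001], [0.0, -0.001, -1.0]]
contact_force: [0.2, 0.6, 0.0]
finger_gap: 0.0812
grip_force: 0.0
```

```bash
python3 - <<'E'
from h import *
c=cal("wrist"); im,d=arm.read_camera("wrist"); cv2.imwrite("pics/wrist4.png",im[...,::-1])
P=cloud("wrist",d,c); P[d==0]=np.nan; P=P.reshape(-1,3)*1000
Q=P[(np.hypot(P[:,0]-559,P[:,1]+231)<48)&(np.abs(P[:,2]-39)<7)]; print(len(Q),cv2.minAreaRect(Q[:,:2].astype(np.float32)))
E
python3 go.py 559 -232 37.5 10
```

```text
3404 ((559.9238891601562, -231.7121124267578), (51.99937438964844, 50.17765426635742), 10.340824127197266)
t 26.925 pos [ 0.5471 -0.1556  0.3403] psi 10.3 shift [-0.013  0.517  0.905] yaw 0.006 gap 0.0813 grip 0.0
```

View pics/wrist4.png

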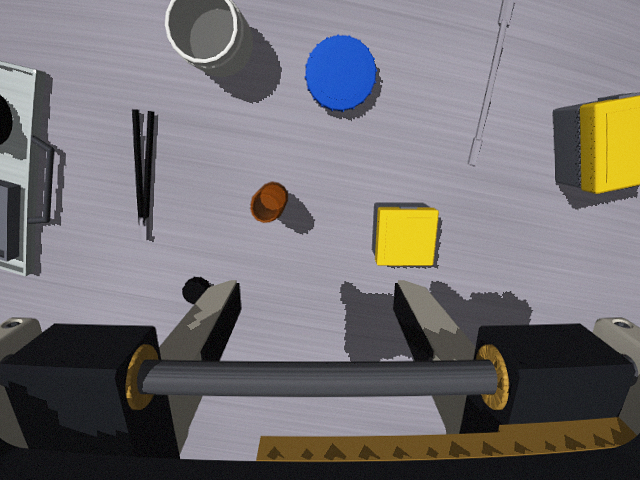

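Wrist view: the medium case is at (407,237), square to the fingers. The open vial (270,203) and open jar (203,27) are undisturbed.

{"fn": "move_arm", "kwargs": {"steps": [[0.75,[-0.01,0.3,0],0],[0.75,[-0.01,0.517,0.1],0],[0.75,[-0.01,0.517,0.3],0],[0.75,[-0.01,0.517,0.3],0],[0.75,[-0.01,0.517,0.3],0]]}}

```text
time_s: 27.55
position: [0.5594, -0.2332, 0.2961]
ee_rot: [[0.984, 0.177, 0.001], [0.177, -0.984, 0.0], [0.001, -0.0, -1.0]]
contact_force: [-0.1, 0.0, -0.8]
finger_gap: 0.0811
grip_force: 0.0
```

```bash
python3 go.py 559.5 -232 37.5 10.2
```

```text
t 27.55 pos [ 0.5594 -0.2332  0.2961] psi 10.2 shift [ 0.001 -0.008  0.611] yaw -0.0 gap 0.0811 grip 0.0
```

{"fn": "move_arm", "kwargs": {"steps": [[0.75,[0,-0.005,0.2],0],[0.75,[0,-0.005,0.4],0],[0.75,[0,-0.005,0.54],0],[0.75,[0,-0.005,0.605],0],[0.75,[0,-0.005,0.605],0],[-0.2,[0,-0.005,0.605],0],[-0.2,[0,-0.005,0.605],0],[-0.2,[0,-0.005,0.605],0],[-0.2,[0,-0.005,0.605],0],[-0.2,[0,-0.005,0.605],0]], "force": 20}}

```text
time_s: 28.8
position: [0.5587, -0.2332, 0.2049]
ee_rot: [[0.985, 0.175, 0.0], [0.175, -0.985, 0.0], [0.0, -0.0, -1.0]]
contact_force: [0.0, 1.8, 2.8]
finger_gap: 0.05
grip_force: 20.0
```

```bash
python3 go.py 559 -232 160 10.2
```

```text
t 28.8 pos [ 0.5587 -0.2332  0.2049] psi 10.1 shift [ 0.003 -0.008 -0.814] yaw -0.003 gap 0.05 grip 20.0
```

{"fn": "move_arm", "kwargs": {"steps": [[-0.2,[0,0,-0.1],0],[-0.2,[0,0,-0.35],0],[-0.2,[0,0,-0.65],0],[-0.2,[0,-0.2,-0.9],0],[-0.2,[0,-0.5,-0.9],0.1],[-0.2,[0,-0.8,-0.9],0.2],[-0.2,[0,-1,-0.9],0.3],[-0.2,[0,-1,-0.9],0.347],[-0.2,[0,-1,-0.9],0.347]]}}

```text
time_s: 29.92
position: [0.5325, -0.0871, 0.34]
ee_rot: [[0.995, -0.097, 0.001], [-0.097, -0.995, -0.002], [0.001, 0.001, -1.0]]
contact_force: [0.3, -0.7, -1.1]
finger_gap: 0.0498
grip_force: 20.0
```

{"fn": "move_arm", "kwargs": {"steps": [[-0.2,[-0.05,-0.3,0],0],[-0.2,[-0.1,-0.65,0],0],[-0.2,[-0.2,-1,0],0],[-0.2,[-0.2,-1,0],0],[-0.2,[-0.2,-1,0],0]]}}

```text
time_s: 30.55
position: [0.5176, 0.0644, 0.3397]
ee_rot: [[0.995, -0.099, 0.001], [-0.099, -0.995, -0.002], [0.001, 0.001, -1.0]]
contact_force: [-0.7, 0.0, -1.1]
finger_gap: 0.05
grip_force: 20.0
```

```bash
python3 go.py 502.5 174.5 120 -5.5
```

```text
t 30.55 pos [0.5176 0.0644 0.3397] psi -5.7 shift [-0.173 -0.721  0.35 ] yaw -0.004 gap 0.05 grip 20.0
```

{"fn": "move_arm", "kwargs": {"steps": [[-0.2,[-0.08,-0.3,0],0],[-0.2,[-0.14,-0.55,0],0],[-0.2,[-0.173,-0.72,0],0],[-0.2,[-0.173,-0.72,0.15],0],[-0.2,[-0.173,-0.72,0.35],0],[-0.2,[-0.173,-0.72,0.35],0],[-0.2,[-0.173,-0.72,0.35],0]]}}

```text
time_s: 31.42
position: [0.5027, 0.1749, 0.2878]
ee_rot: [[0.995, -0.099, 0.002], [-0.099, -0.995, -0.0], [0.002, 0.0, -1.0]]
contact_force: [1.1, 0.3, 0.3]
finger_gap: 0.0496
grip_force: 20.0
```

```bash
python3 go.py 502.5 174.5 45 -5.5
```

```text
t 31.425 pos [0.5027 0.1749 0.2878] psi -5.7 shift [-0.002  0.003  0.506] yaw -0.005 gap 0.0496 grip 20.0
```

{"fn": "move_arm", "kwargs": {"steps": [[-0.2,[0,0,0.15],0],[-0.2,[0,0,0.28],0],[-0.2,[0,0,0.38],0],[-0.2,[0,0,0.44],0],[-0.2,[0,0,0.475],0],[-0.2,[0,0,0.495],0],[-0.2,[0,0,0.502],0],[-0.2,[0,0,0.502],0],[-0.2,[0,0,0.502],0]]}}

```text
time_s: 32.55
position: [0.5017, 0.1764, 0.212]
ee_rot: [[0.995, -0.097, 0.0], [-0.097, -0.995, 0.0], [0.0, -0.0, -1.0]]
contact_force: [0.2, 0.1, -1.1]
finger_gap: 0.0496
grip_force: 20.0
```

```bash
python3 go.py 502.5 174.5 43.8 -5.5
```

```text
t 32.55 pos [0.5017 0.1764 0.212 ] psi -5.5 shift [0.007 0.012 0.008] yaw -0.001 gap 0.0496 grip 20.0
```

{"fn": "move_arm", "kwargs": {"steps": [[-0.2,[0,0,0.008],0],[-0.2,[0,0,0.008],0],[0.15,[0,0,0.008],0],[0.3,[0,0,0.008],0],[0.4,[0,0,0.008],0],[0.4,[0,0,0.008],0],[0.4,[0,0,-0.15],0],[0.4,[0,0,-0.4],0],[0.4,[0,0,-0.7],0],[0.4,[0,0,-0.9],0]]}}

```text
time_s: 33.8
position: [0.5017, 0.1764, 0.3488]
ee_rot: [[0.995, -0.097, 0.002], [-0.097, -0.995, 0.001], [0.002, -0.001, -1.0]]
contact_force: [-0.3, 0.1, -0.1]
finger_gap: 0.065
grip_force: 0.0
```

{"fn": "move_arm", "kwargs": {"steps": [[0.4,[0,0.35,-0.1],0],[0.4,[0,0.7,-0.2],0],[0.4,[0,1,-0.2],0],[0.4,[0,1,-0.2],0]]}}

```text
time_s: 34.3
position: [0.4866, 0.0228, 0.3771]
ee_rot: [[0.994, -0.105, -0.0], [-0.105, -0.994, -0.002], [0.0, 0.002, -1.0]]
contact_force: [-0.3, 0.1, 1.2]
finger_gap: 0.0649
grip_force: 0.0
```

{"fn": "move_arm", "kwargs": {"steps": [[0.4,[0,0.35,0],0],[0.4,[0,0.7,0],0],[0.4,[0,1,0],0],[0.4,[0,1,0],0],[0.4,[0,1,0],0]]}}

```text
time_s: 34.92
position: [0.473, -0.1207, 0.3765]
ee_rot: [[0.996, -0.094, -0.0], [-0.094, -0.996, 0.002], [-0.0, -0.002, -1.0]]
contact_force: [0.6, 0.8, 0.3]
finger_gap: 0.0651
grip_force: 0.0
```

Run:
```python
from h import *
im2,d2=arm.read_camera("side"); P=cloud("side",d2).reshape(-1,3)*1000
for p,h in (((596,166),58),((605,260),75),((511,268),55),((502.5,174.5),38)):
    Q=P[(np.hypot(P[:,0]-p[0],P[:,1]-p[1])<40)&(P[:,2]>h)&(P[:,2]<100)]; print(len(Q),Q[:,2].max().round(1),cv2.minAreaRect(Q[:,:2].astype(np.float32)))
cv2.imwrite("pics/side5.png",im2[...,::-1])
```

```text
82 65.2 ((594.9925537109375, 165.20223999023438), (24.86199188232422, 23.232540130615234), 26.256093978881836)
70 82.8 ((604.7201538085938, 256.7391052246094), (27.044334411621094, 21.74924087524414), 55.05238723754883)
352 64.1 ((510.80926513671875, 266.20294189453125), (59.317543029785156, 58.3905143737793), 49.6558723449707)
413 47.7 ((501.8595886230469, 175.52645874023438), (53.88771057128906, 51.717796325683594), 85.20272827148438)
```

View pics/side5.png

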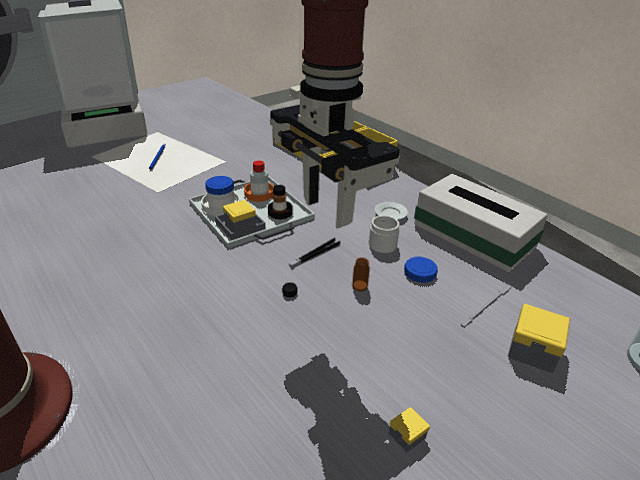

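All four containers stand in their nests: jar (220,192), bottle (259,180), vial (279,200), case (240,215). Each is within 4 mm of its nest's centre. The open vial (361,275) and open jar (384,235) have not moved, and the arm is clear.

```bash
python3 -c "
from bench import arm
print(arm.sign_off())"
```

```text
the job is handed in; nothing more can be done
None
```

The job is handed in at about 35 s of the 112 s: by the last camera check, all four closed containers stand upright in their own nests within about 4 mm of centre, and the open vial and open jar were left where they stood; the sign-off returned no verdict.

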